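# Snug the clamp on the glued board

### The arm

A 6-joint arm with a two-finger parallel gripper is mounted at the origin on a cart in front of the work surface, level with it; the furniture and walls round the work are solid. World frame = base frame: x ahead of the robot, y to its left, z up, the work surface at z = 0. Lengths are in m, angles in rad, forces in N, time in s.
With the tool pointing down it reaches from about 0.35 to 0.725 m from the base axis. Payload 4.3 kg.
Tool frame: the origin (TCP) lies midway between the tips of the shut fingers; the grasp point (between the pads) lies 19 mm behind it (pinch_z is the distance from the TCP to the grasp point, in m); z points along the fingers, y is the line along which they close (so a half turn about z gives the same grasp; the last joint's range is limited). The gripper opens to 85 mm and grips with 20 to 120 N. Pads are 22 mm wide; open, the fingers measure 114 mm over their backs; the gripper's body (76 mm by 85 mm) begins 54 mm behind the grasp point. The pads swing forward as they close: fully open they stand 13 mm farther back than shut.
Start: joints at [1.115, 0.377, 0.081, 1.274, 0, 1.46], TCP at [0.195, 0.541, 0.231] pointing down, gripper open.
Joint ranges: [-2.72, 2.72], [-0.84, 1.66], [-1.02, 1.22], [-1.77, 2.12], [-1.37, 1.28], [-3.14, 3.14]. Speed limits (rad/s): [2.57, 2.57, 3.14, 3.14, 3.14, 3.14].

### API

Orientations are given as a rotation vector (axis times angle).
In Python, from workcell import state, camera, get_calibration, close_job, search_frame, regions_of, tip_of, pinch_z gives the robot as it stands.
- The arm moves only by the shell command python3 -m inch 'ROWS'. ROWS is text: rows parted by semicolons, each of 7 numbers parted by spaces: the shift along the tool's x, y, z in cm, then the turn, a rotation vector about the tool's x, y, z in units of 6 degrees (1.0 is 6 degrees), then the finger opening in cm, from 0 to 8.54. A call has 1 to 12 rows; each row shifts and turns the commanded pose from where the row before left it, along the tool's axes as they then stand; what a row does not reach is not made up. A row lasts 1/10 s, in which the tool goes at most 50 mm and 8.59 degrees, less where a joint would pass 70% of its speed; a pose out of reach is approached as far as the arm can. A call is refused whole if a number of a shift passes 5 or a number of a turn 1, either way. A call with a gripper value outside its range is refused whole. The fingers move at their own pace and stop on an object; the grip force is fixed at half the most. Time passes only in rows, so rows that do not move let the fingers close. It gives the time, the measured TCP pose, the force, the opening and the grip force at its end, in the units of the state.
- state(): the state, without advancing time (a new reading comes with each control period).
- camera(name): name is "side" or "top" or "wrist"; returns the picture (480x640x3 uint8, red, green, blue); there is no depth.
- get_calibration(name): a dict with "camera_matrix" (3x3 intrinsics, pixels), "rvec" (rotation vector, rad) and "tvec" (3), from world to camera coordinates, as OpenCV has them; the wrist camera has in their place "tool_from_camera" (4x4, takes a point from camera to tool coordinates, whose origin is the TCP and whose axes are the flange's). Camera axes: x right, y down, z forward; pixel columns grow to the right and rows downward; lengths in m; the calibration is good to about 2 mm. A picture is of the moment at which its call begins: read the wrist's pose just before it. get_calibration takes no time and is no camera call.
- close_job(): hands the job in; it is judged then, once.
Trained networks look in the newest picture that a camera, given by its name, has taken for a name from the list of things; names that differ only in an ending like _2 or _b are one class to them, and where a whole thing is asked for, a point or a joint stands for the part that bears it (a point fixed in the world has none). Each returns a list of dicts, best first, with "p" (0 to 1); they miss things now and then, are a little off and sometimes report something else, mostly with a low value. They report only what shows in the picture. A call takes as long as a camera call.
- search_frame(camera, query): "point" ([x, y, z] in m, in world coordinates, good to about 4 mm: the middle of the surface that is visible of it).
- regions_of(camera, query): "region" (480x640 bool, what is visible of it).
- tip_of(camera, query): "point" ([x, y, z] in m, in world coordinates, good to about 4 mm: a listed point, or the origin of a listed thing).
The state is a dict: "time": time; "qpos": joint angles; "qvel": joint speeds; "tau": joint torques, N m; "eef_pos": TCP position; "eef_rot": TCP orientation; "force": force on the tool from outside, world axes, zero at the start; "torque": the same for the moment, N m; "gripper_width": finger opening in m; "grip_force": force on a finger pad.
Only numpy, scipy, OpenCV 4.12 (cv2) and the standard library are available. Lean on these libraries where they do the work, as an engineer would, in place of code of your own. Each camera call takes 0.05 s, during which the arm holds its last target. There are 200 camera calls.

### The job

A small serving board has just been glued up from a dark and a pale layer and lies in one of the two green screw clamps on the worktop; the other clamp is empty. Turn the black T-handle of the clamp that holds the board clockwise (seen from above) until its rubber pad meets the board, then snug it up by about another 30 degrees so that the board is held firmly but not crushed, and let go. Keep the board lying where it is, and leave the empty clamp's handle as it is.

Things in the scene. Friction and masses are not known exactly. Their poses are not given: they have to be found in the camera images.
- clamp_grip (a point): Centre of the black T-handle on the clamp that holds the board: a level bar 80 long, 14 thick, 30 mm high; x along the bar, z up. It starts 182 to 188 mm above the worktop (z = 0). Clockwise from above lowers handle, screw and pad 8 mm per rad, so go down with it. At most 1.5 rad is needed, in one grasp. Friction 0.34 N m, +0.008 per N on the pad; it stays where left.
- clamp_pad: Rubber pad, 36 mm across, at the foot of that clamp's screw; origin at the centre of its underside, on the screw's axis. It hangs 2 to 8 mm above the board at the start. It is sprung: once on the board it stops and pushes 5 N per further mm of screw travel (40 N per rad of handle). The clamp's green arm lies between pad and handle; its top is 121 mm above the worktop.
- board: The board to be held: 90 x 150 mm and 30 mm thick, dark wood layer on a pale one, about 0.3 kg, lying loose on the clamp's 14 mm thick base plate. Origin at the centre of its underside, z up, x along its 90 mm side; its top is 30 mm above the origin (44 mm above the worktop).
- spare_bar_end (a point): Point near one end of the black T-handle of the other, empty clamp, 38 mm from its screw's axis. That clamp is of the same make and size and stands 0.2 to 0.45 m to the left or right of the first. To be left alone.

How it is judged:
By the outcome, as a careful person would: the job done as asked, in the order asked, and still so for the second after the job is handed in, with the robot touching nothing.
It also fails if it takes over 38 s, if anything falls off the work surface, if the arm or the gripper's body presses on something with over 40 N, if the wrist force passes 120 N, or if a joint passes its speed limit or range.

## Working session

There is one attempt and no reset: what is moved stays moved. The work goes in short steps, Python scripts to look and compute and a shell command to move; the robot and the scene stay as the last step left them, time stands still between calls to the robot, and variables do not carry over. Pictures are saved under pics/ and viewed, at most 10 in all, crops included, and the job is handed in when it is done.

```bash
mkdir -p pics; python3 - <<'E'
from workcell import *
import cv2,numpy as np
np.set_printoptions(precision=4,suppress=True)
s=state();print(s['time'],s['eef_pos'],s['eef_rot'],s['force'],pinch_z)
ims=[]
for c in("side","top"):
    im=camera(c);ims.append(im)
    for q in("clamp_grip","clamp_pad","board","spare_bar_end"):
        for d in tip_of(c,q)[:3]:print(c,q,np.array(d['point']),round(d['p'],2))
cv2.imwrite('pics/a.png',cv2.resize(np.hstack(ims),(800,300))[...,::-1])
cv2.imwrite('pics/top.png',ims[1][...,::-1])
E
```

```text
0.0 [0.1946 0.5404 0.2304] [-0.5404 -3.0942  0.003 ] [-0.8839  0.2308  0.3704] 0.0187
side clamp_grip [ 0.4608 -0.2121  0.1853] 0.55
side clamp_pad [ 0.4624 -0.2136  0.0476] 0.83
side board [ 0.4539 -0.2047  0.0169] 0.94
side spare_bar_end [0.5966 0.0666 0.1842] 0.93
top clamp_grip [ 0.4624 -0.2095  0.1877] 0.56
top board [ 0.4541 -0.2041  0.0079] 0.9
top spare_bar_end [0.5933 0.0657 0.1896] 0.86
```

View pics/a.png

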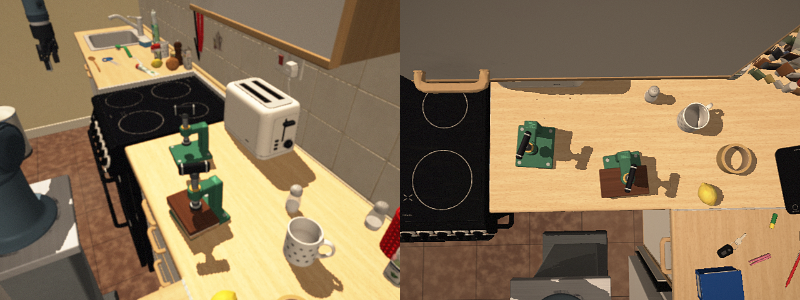

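View pics/top.png

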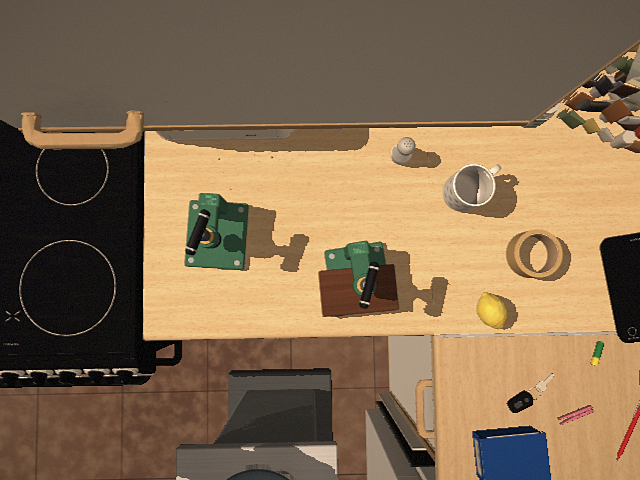

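The clamp holding the board is the right one: its handle is near pixel (369,286) in the top view and its bar is tilted. The empty clamp is at (205,230). Next I'll measure the bar angle and triangulate.

```bash
cat > h.py <<'E'
from workcell import *
import cv2,numpy as np
from scipy.spatial.transform import Rotation as R
np.set_printoptions(precision=4,suppress=True)
def cam(c):
    k=get_calibration(c);K=np.array(k['camera_matrix'])
    if c=='wrist':
        s=state();T=np.eye(4);T[:3,:3]=R.from_rotvec(s['eef_rot']).as_matrix();T[:3,3]=s['eef_pos']
        W=T@np.array(k['tool_from_camera']);return K,W[:3,:3],W[:3,3]
    r=R.from_rotvec(np.ravel(k['rvec'])).as_matrix();return K,r.T,-r.T@np.ravel(k['tvec'])
def ray(C,uv):
    K,r,o=C;d=r@np.linalg.solve(K,[*uv,1]);return o,d
def atz(C,uv,z):
    o,d=ray(C,uv);return o+d*(z-o[2])/d[2]
def proj(C,p):
    K,r,o=C;q=K@(r.T@(np.array(p)-o));return q[:2]/q[2]
def tri(A,a,B,b):
    o,d=ray(A,a);p,e=ray(B,b);x=np.linalg.lstsq(np.c_[d,-e],p-o,rcond=None)[0]
    P,Q=o+d*x[0],p+e*x[1];return (P+Q)/2,np.linalg.norm(P-Q)
def barfit(c,C,z):
    out=[]
    for d in regions_of(c,'clamp_grip')[:2]:
        v,u=np.nonzero(d['region']);P=np.array([atz(C,(a,b),z)[:2] for a,b in zip(u,v)])
        rc=cv2.minAreaRect((P*1000).astype(np.float32)); w,V=np.linalg.eigh(np.cov(P.T))
        out.append((P.mean(0),np.degrees(np.arctan2(V[1,1],V[0,1])),rc[1],(u.mean(),v.mean()),d['p']))
    return out
E
python3 - <<'E'
from h import *
im=camera('side');S=cam('side');T=cam('top')
a=barfit('side',S,.2);camera('top');b=barfit('top',T,.2)
print(a);print(b)
for x in a:
  for y in b: print(tri(S,x[3],T,y[3]))
u,v=proj(S,(.461,-.211,.09)).astype(int);print(u,v)
c=im[v-80:v+80,u-100:u+100];cv2.imwrite('pics/s.png',cv2.resize(c,None,fx=3.7,fy=3.7,interpolation=2)[...,::-1])
E
```

```text
[(array([ 0.4554, -0.2321]), np.float64(170.10728319694414), (63.86856460571289, 79.50524139404297), (np.float64(310.4053537284895), np.float64(270.46558317399615)), 0.83)]
[(array([ 0.4631, -0.2076]), np.float64(163.85182544960523), (24.65555763244629, 78.94818115234375), (np.float64(367.8249027237354), np.float64(284.8171206225681)), 0.7)]
(array([ 0.4637, -0.21  ,  0.1798]), np.float64(0.0015692279134257715))
310 312
```

View pics/s.png

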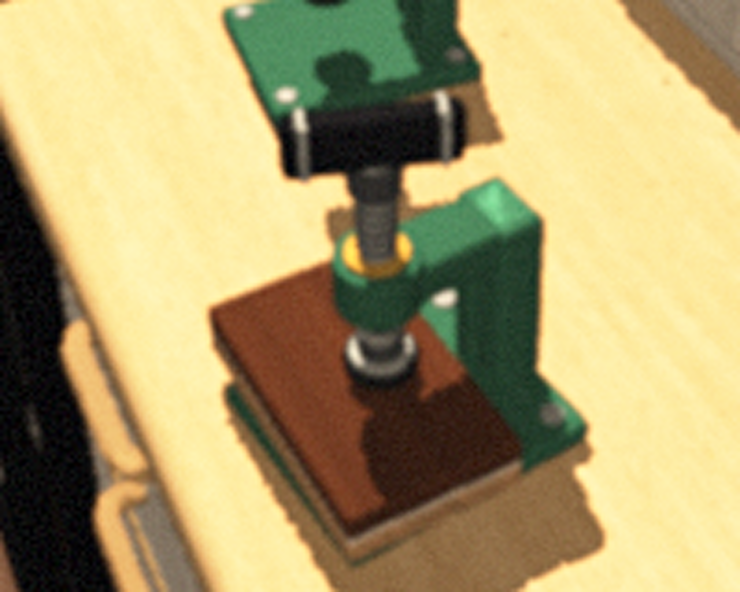

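The side view shows the pad hanging just over the board and the bar clear above the arm, with a collar under the bar. The bar centre is about (0.462, -0.210) and its yaw about 163°, close to the tool's current 160°. I'll go over it along a slightly bowed path.

```bash
python3 -m inch '-1 -1 -0.6 0 0 0 8.5;-2.4 -2.4 -0.6 0 0 0 8.5;-2.8 -2.8 -0.6 0 0 0 8.5;-2.8 -2.8 -0.6 0 0 0 8.5;-2.8 -2.8 -0.6 0 0 0 8.5;-2.8 -2.8 0 0 0 0 8.5;-2.8 -2.8 0 0 0 0 8.5;-2.8 -2.8 0 0 0 0 8.5;-2.8 -2.8 0 0 0 0 8.5;-2.8 -2.8 0 0 0 0 8.5;-2.8 -2.8 0 0 0 0 8.5'; python3 -m inch '-2 -3.2 0 0 0 0 8.5;-2 -3.2 0 0 0 0 8.5;-2 -3.2 0 0 0 0 8.5;-2 -3.2 0 0 0 0 8.5;-2 -3.2 0 0 0 0 8.5;-2 -3.2 0 0 0 0 8.5;-2 -3.2 0 0 0 0 8.5;-2 -3 0 0 0 0 8.5;-2 -2.6 0 0 0 0 8.5;-1.4 -2 0 0 0 0 8.5;0 0 0 0 0 0 8.5;0 0 0 0 0 0 8.5'
python3 - <<'E'
from h import *
s=state();print(s['time'],s['eef_pos'],s['eef_rot'],s['qpos'],s['torque'],s['force'])
C=cam('wrist');im=camera('wrist');print(barfit('wrist',C,.2))
print([(np.array(d['point']),d['p']) for d in tip_of('wrist','clamp_grip')])
cv2.imwrite('pics/w.png',im[...,::-1])
E
```

```text
time: 1.8
eef_pos: [0.3672, 0.1728, 0.2619]
eef_rot: [0.541, 3.094, 0.0]
force: [0.9, 0.9, -0.7]
gripper_width: 0.0854
grip_force: 0.0
time: 3.0
eef_pos: [0.4471, -0.1733, 0.2615]
eef_rot: [-0.543, -3.094, -0.001]
force: [-0.7, 0.9, 0.2]
gripper_width: 0.0845
grip_force: 0.0
3.0 [ 0.4471 -0.1733  0.2615] [-0.5426 -3.094  -0.0006] [-0.5024  0.1759 -0.1131  1.2822  0.0003 -0.1551] [-0.0076  0.0308 -0.0016] [-0.6667  0.8651  0.169 ]
[(array([ 0.4593, -0.2061]), np.float64(162.41355127546137), (23.70112419128418, 83.2698745727539), (np.float64(276.18058968058966), np.float64(294.21314496314494)), 0.96)]
[(array([ 0.4656, -0.2083,  0.1866]), 0.66)]
```

View pics/w.png

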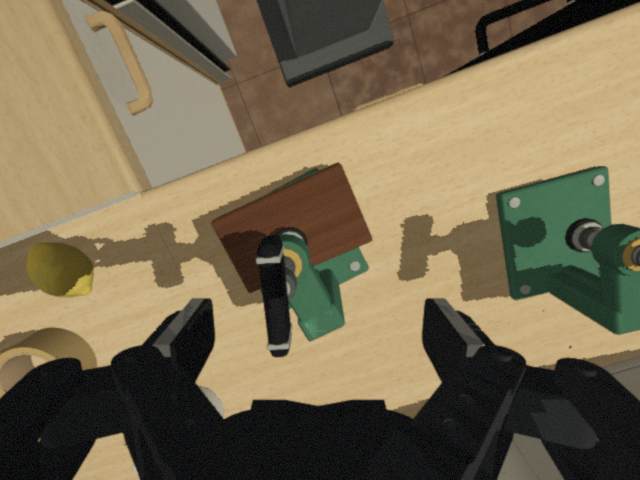

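The wrist view shows the bar at about (273,297), nearly parallel to tool x, with both fingers clear. I'll centre over it and look again.

```bash
python3 -m inch '-1.3 -1.4 0.5 0 0 -0.4 8.5;-1.3 -1.5 1 0 0 0 8.5;0 0 1 0 0 0 8.5;0 0 0 0 0 0 8.5;0 0 0 0 0 0 8.5'
python3 - <<'E'
from h import *
s=state();print(s['eef_pos'],s['qpos'],s['torque'],s['force'])
M=R.from_rotvec(s['eef_rot']).as_matrix();print(np.degrees(np.arctan2(M[1,0],M[0,0])))
C=cam('wrist');im=camera('wrist');print(barfit('wrist',C,.2))
for z in (.2,.171): print(proj(C,(.462,-.209,z)))
print([(np.array(d['point']),d['p']) for d in tip_of('wrist','clamp_grip')+search_frame('wrist','clamp_grip')])
cv2.imwrite('pics/w2.png',im[...,::-1])
E
```

```text
time: 3.65
eef_pos: [0.4626, -0.2075, 0.2362]
eef_rot: [-0.474, -3.104, -0.001]
force: [0.4, 0.1, 0.7]
gripper_width: 0.0849
grip_force: 0.0
[ 0.4626 -0.2075  0.2362] [-0.5471  0.2385 -0.0993  1.2344  0.0004 -0.2442] [-0.0255  0.0237 -0.0419] [0.4125 0.1302 0.6879]
162.64536972946354
[(array([ 0.46  , -0.2091]), np.float64(163.96394843043964), (21.513446807861328, 80.35487365722656), (np.float64(314.58005115089514), np.float64(270.7636828644501)), 0.86)]
[315.9354 275.2371]
[316.1871 258.9006]
[(array([ 0.4652, -0.2082,  0.1852]), 0.71), (array([ 0.4595, -0.2057,  0.203 ]), 0.98)]
```

View pics/w2.png

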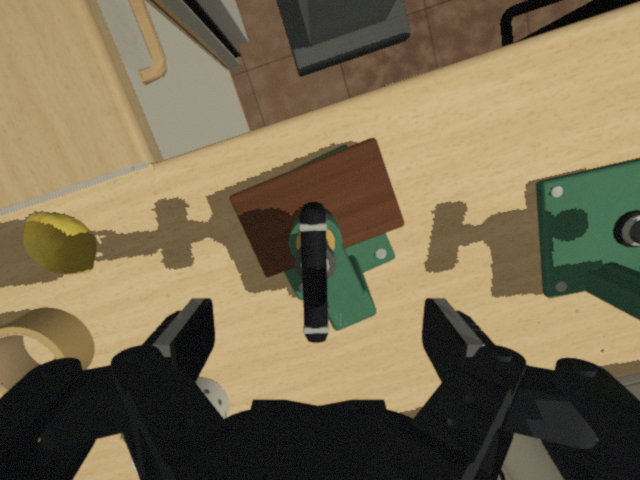

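The bar runs from (314,205) to (315,338), midway between the fingers and aligned to about 1°, at a height near 0.186. I'll descend and grip.

```bash
python3 -m inch '0 -0.1 1.6 0 0 -0.1 8.5;0 0 1.6 0 0 0 8.5;0 0 1.6 0 0 0 8.5;0 0 1 0 0 0 8.5;0 0 0.5 0 0 0 8.5;0 0 0 0 0 0 8.5;0 0 0 0 0 0 4;0 0 0 0 0 0 2;0 0 0 0 0 0 0;0 0 0 0 0 0 0;0 0 0 0 0 0 0;0 0 0 0 0 0 0'
python3 -m inch '0 0 0 0 0 0 0;0 0 0 0 0 0 0;0 0 0 0 0 0 0'
python3 - <<'E'
from h import *
s=state();print(s['time'],s['eef_pos'],s['qpos'],s['torque'],s['force'],s['tau'])
im=camera('side')
c=im[232:392,210:410];cv2.imwrite('pics/s2.png',cv2.resize(c,None,fx=3.7,fy=3.7,interpolation=2)[...,::-1])
E
```

```text
time: 5.05
eef_pos: [0.4632, -0.2099, 0.1738]
eef_rot: [0.459, 3.107, -0.001]
force: [-1.1, -1.2, 3.1]
gripper_width: 0.0128
grip_force: 71.5
time: 5.35
eef_pos: [0.4632, -0.2099, 0.1738]
eef_rot: [0.459, 3.107, -0.001]
force: [-1.5, 0.4, 5.3]
gripper_width: 0.0131
grip_force: 72.0
5.35 [ 0.4632 -0.2099  0.1738] [-0.5503  0.2678 -0.2246  1.0775 -0.0001 -0.2571] [-0.0077  0.2034  0.2756] [-1.4571  0.4179  5.26  ] [ -0.0037 -37.1749  24.5995  -0.5392   0.148    0.2089]
```

View pics/s2.png

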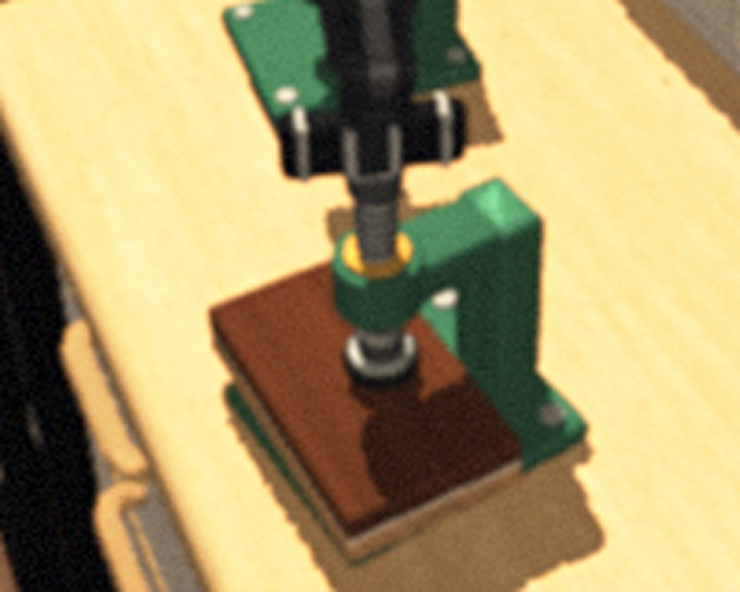

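Both pads hold the bar at its middle. Now I'll turn in 6° steps (0.084 cm down each) and log the torque.

```bash
cat > p.py <<'E'
from h import *
s=state();M=R.from_rotvec(s['eef_rot']).as_matrix()
print(round(s['time'],2),'yaw %.2f'%np.degrees(np.arctan2(M[1,0],M[0,0])),'xyz',s['eef_pos'],'Tz %.3f tau6 %.3f'%(s['torque'][2],s['tau'][5]),'F',s['force'],'w %.4f'%s['gripper_width'])
E
python3 p.py
m(){ :; }
python3 -m inch '0 0 0.084 0 0 1 0;0 0 0.084 0 0 1 0' >/dev/null; python3 p.py
python3 -m inch '0 0 0.084 0 0 1 0' >/dev/null; python3 p.py
python3 -m inch '0 0 0.084 0 0 1 0' >/dev/null; python3 p.py
python3 -m inch '0 0 0 0 0 0 0;0 0 0 0 0 0 0' >/dev/null; python3 p.py
```

```text
5.4 yaw 163.20 xyz [ 0.4632 -0.2099  0.1738] Tz 0.156 tau6 0.209 F [-1.7691 -0.103   5.2172] w 0.0129
5.6 yaw 150.99 xyz [ 0.4633 -0.2096  0.1721] Tz 0.358 tau6 -0.522 F [-2.0847  1.217   5.821 ] w 0.0127
5.7 yaw 144.99 xyz [ 0.4634 -0.2095  0.1712] Tz 0.365 tau6 -0.506 F [-1.3451  2.492   6.2462] w 0.0131
5.8 yaw 138.99 xyz [ 0.4635 -0.2093  0.1704] Tz 0.351 tau6 -0.507 F [0.8242 2.0885 5.5449] w 0.0126
6.0 yaw 139.14 xyz [ 0.4635 -0.2093  0.1704] Tz -0.296 tau6 -0.285 F [0.6623 1.8537 5.491 ] w 0.0131
```

```bash

python3 -m inch '0 0 0.084 0 0 1 0' >/dev/null; python3 p.py
python3 -m inch '0 0 0.084 0 0 1 0' >/dev/null; python3 p.py
python3 -m inch '0 0 0.084 0 0 1 0' >/dev/null; python3 p.py
python3 - <<'E'
from h import *
im=camera('side')
c=im[282:352,270:350];cv2.imwrite('pics/s3.png',cv2.resize(c,None,fx=8,fy=8,interpolation=2)[...,::-1])
S=cam('side')
# pad underside / board-top pixel scale
print(proj(S,(.463,-.2095,.044)),proj(S,(.463,-.2095,.048)))
E
```

```text
6.1 yaw 133.09 xyz [ 0.4636 -0.2092  0.1696] Tz 0.308 tau6 -0.846 F [-0.6252  2.0946  5.926 ] w 0.0127
6.2 yaw 127.01 xyz [ 0.4637 -0.2091  0.1688] Tz 0.371 tau6 -0.498 F [0.5184 3.7563 5.4199] w 0.0132
6.3 yaw 121.02 xyz [ 0.4639 -0.209   0.1679] Tz 0.403 tau6 -0.451 F [0.5075 2.4868 4.834 ] w 0.0128
[311.8776 330.5151] [311.811  328.9159]
```

View pics/s3.png

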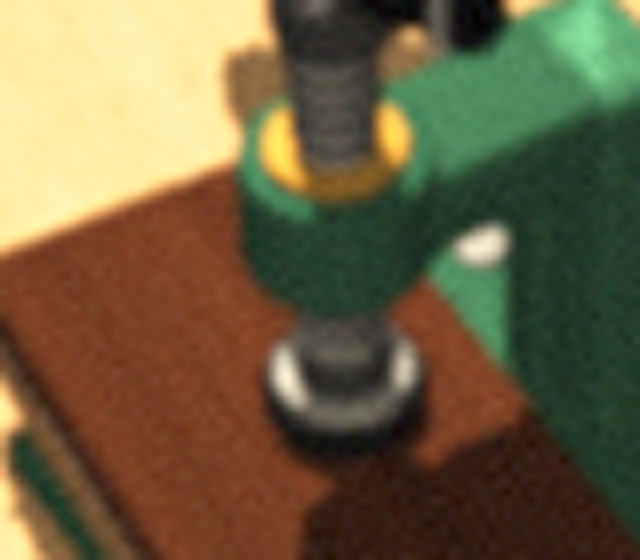

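```bash
cat > t.py <<'E'
from h import *
import sys
ref=cv2.resize(cv2.imread('pics/s.png'),(200,160),interpolation=cv2.INTER_AREA).astype(np.float32)
def crop(): return np.mean([camera('side')[232:392,210:410,::-1].astype(np.float32) for _ in range(3)],0).astype(np.float32)
def track(im,box):
    x0,y0,x1,y1=box; up=lambda a:cv2.resize(a,None,fx=8,fy=8,interpolation=cv2.INTER_CUBIC)
    m=cv2.matchTemplate(up(im[y0-2:y1+8,x0-3:x1+3]),up(ref[y0:y1,x0:x1]),cv2.TM_CCOEFF_NORMED)
    _,v,_,l=cv2.minMaxLoc(m);return (l[0]/8-3,l[1]/8-2,round(v,3))
im=crop();np.save('pics/c%s.npy'%sys.argv[1],im)
print('pad',track(im,(92,91,114,105)),'arm',track(im,(120,48,150,80)))
E
python3 -m inch '0 0 0 0 0 0 0' >/dev/null; python3 t.py 42
python3 -m inch '0 0 0.084 0 0 1 0' >/dev/null; python3 p.py
python3 -m inch '0 0 0.084 0 0 1 0' >/dev/null; python3 p.py; python3 t.py 54
python3 - <<'E'
import cv2,sys;sys.argv=['','x']
exec(open('t.py').read().split('im=crop')[0])
a=cv2.resize(cv2.imread('pics/s2.png'),(200,160),interpolation=cv2.INTER_AREA).astype(np.float32)
print('ref',track(a,(92,91,114,105)))
E
```

```text
pad (0.125, 2.0, 0.978) arm (0.375, 0.0, 0.917)
6.7 yaw 115.12 xyz [ 0.464  -0.2089  0.1671] Tz 0.429 tau6 -0.761 F [1.311  4.2764 5.2165] w 0.0133
6.8 yaw 109.04 xyz [ 0.4642 -0.2088  0.1663] Tz 0.477 tau6 -0.396 F [1.0359 2.7754 5.7523] w 0.0125
pad (0.125, 2.0, 0.974) arm (0.125, 0.0, 0.991)
ref (0.0, 0.0, 0.997)
```

The pad has stopped after 2.0 px, about 5 mm or 36° of turn. The torque rise agrees, putting contact at about 35°. I'll turn another 11° or so, to about 65° in total.

```bash

python3 -m inch '0 0 0.084 0 0 1 0' >/dev/null; python3 p.py
python3 -m inch '0 0 0.07 0 0 0.85 0' >/dev/null; python3 p.py
python3 -m inch '0 0 0 0 0 0 0' >/dev/null; python3 p.py; python3 t.py 65
```

```text
7.05 yaw 103.15 xyz [ 0.4643 -0.2088  0.1655] Tz 0.508 tau6 -0.693 F [2.2002 4.422  5.6815] w 0.0130
7.15 yaw 98.00 xyz [ 0.4645 -0.2088  0.1648] Tz 0.522 tau6 -0.156 F [2.8301 4.2233 6.2348] w 0.0128
7.25 yaw 98.09 xyz [ 0.4645 -0.2088  0.1648] Tz 0.125 tau6 0.367 F [3.3743 3.8038 4.9625] w 0.0131
pad (0.125, 2.0, 0.971) arm (0.0, 0.0, 0.999)
```

Torque is 0.52 N m, as expected for about 30° past contact. I'll release and back off.

```bash

python3 -m inch '0 0 0 0 0 0 3;0 0 0 0 0 0 5;0 0 0 0 0 0 6;0 0 0 0 0 0 6;0 0 -1 0 0 0 6;0 0 -2 0 0 0 6;0 0 -2 0 0 0 6;0 0 -2 0 0 0 6;0 0 -1 0 0 0 6;0 0 0 0 0 0 6'
python3 - <<'E'
from h import *
C=cam('wrist');im=camera('wrist');print(barfit('wrist',C,.192))
sd=camera('side');print([(np.array(d['point']),d['p']) for d in tip_of('side','board')])
cv2.imwrite('pics/end.png',np.hstack([cv2.resize(im,(400,300)),cv2.resize(sd[212:392,190:430],(400,300))])[...,::-1])
E
python3 t.py end; python3 p.py
```

```text
time: 8.4
eef_pos: [0.464, -0.2104, 0.246]
eef_rot: [2.057, 2.37, 0.001]
force: [0.3, -0.0, -0.5]
gripper_width: 0.0605
grip_force: 0.0
[(array([ 0.4646, -0.2058]), np.float64(98.38491521576084), (21.65263557434082, 79.62378692626953), (np.float64(319.6405959031657), np.float64(256.159217877095)), 0.86)]
[(array([ 0.4533, -0.2053,  0.0149]), 0.66)]
pad (0.125, 2.0, 0.97) arm (0.0, 0.0, 0.999)
8.75 yaw 98.09 xyz [ 0.4624 -0.2094  0.2433] Tz -0.013 tau6 0.000 F [-0.0839 -0.9016  0.1797] w 0.0597
```

View pics/end.png

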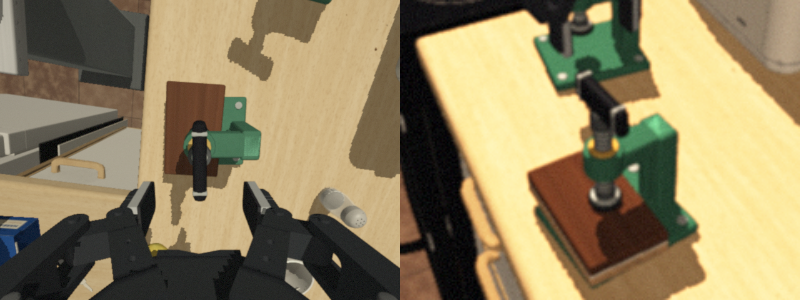

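The handle stayed at 98° (about 65° turned), the pad is on the board, the board hasn't moved and the gripper is clear.

```bash
python3 -c "
from workcell import *
print(close_job())"
```

```text
the job is handed in; nothing more can be done
None
```

I turned the handle of the clamp holding the board about 65° clockwise, roughly 30° past where its pad met the board, then let go. The board stayed in place, I didn't touch the empty clamp, and the job is handed in.

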